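Nest the microscope's optical parts

TASK

Put the microscope's four loose parts away, each in the white nest whose recess matches its shape and size: the camera, the phase slider, the eyepiece and the objective, all sitting flat on the floor of their recess and upright as they stand now. The optics are delicate, so set them down rather than drop or fling them, and leave the culture flask and the dish alone.

Things in the scene. Friction and masses are not known exactly. Their poses are not given: they have to be found in the camera images.
- camera_head: loose white microscope camera, a flat box with five thin dark lines across its top, 44 (x) by 70 (y) by 34 mm high, about 0.22 kg. Origin: centre of its underside; long side along its y, z up. May be gripped across the 44 mm width.
- phase_slider: loose black phase slider, a flat bar with three round windows, 30 (x) by 110 (y) by 16 mm high, about 0.09 kg. Origin: centre of its underside; long side along its y, z up. May be gripped across the 30 mm width at its middle; with the fingertips 6 mm or more above its underside they clear the nest's rim when opening.
- eyepiece: loose black eyepiece, the larger of the two round parts, standing: 44 mm across from the foot up to 30 mm, then narrowing to a 32 mm wide tube, 54 mm high in all, about 0.13 kg, with a thin bright ring. Origin: centre of its underside, z up. Round: yaw does not matter.
- objective: loose objective lens, black barrel with a bright steel nose, the smaller of the two round parts, standing: 28 mm across from the foot up to 28 mm, then a cone to a 16 mm wide nose, 46 mm high in all, about 0.11 kg. Origin: centre of its underside, z up. Round: yaw does not matter.
- camera_nest: nest of the camera: white block 76 (x) by 102 (y) mm with a rectangular recess of 60 (x) by 86 (y) mm. It is fixed to the bench, 8 mm high; the recess is 4 mm deep with a dark floor 4 mm above the bench. Origin: centre of its underside (on the bench), z up; long side along its y. The camera may lie either way round.
- slider_nest: nest of the phase slider: white block 62 (x) by 142 (y) mm with a long rectangular recess of 46 (x) by 126 (y) mm. It is fixed to the bench, 8 mm high; the recess is 4 mm deep with a dark floor 4 mm above the bench. Origin: centre of its underside (on the bench), z up; long side along its y. The slider may lie either way round.
- eyepiece_nest: nest of the eyepiece: white square block of 76 mm with the larger round recess, 60 mm across. It is fixed to the bench, 8 mm high; the recess is 4 mm deep with a dark floor 4 mm above the bench. Origin: centre of its underside (on the bench), z up.
- objective_nest: nest of the objective: white square block of 60 mm with the smaller round recess, 44 mm across. It is fixed to the bench, 8 mm high; the recess is 4 mm deep with a dark floor 4 mm above the bench. Origin: centre of its underside (on the bench), z up.
- flask: bystander: empty clear culture flask with a red cap lying flat at the right edge of the work, 44 by 91 by 24 mm. Origin: on the bench, about 5 mm from its middle, cap towards its +y. Leave it alone.
- dish: bystander: empty lidded culture dish at the left edge of the work, 60 mm across, 15 mm high. Origin: centre of its underside. Leave it alone.
Not all that is in view belongs to the job. Leave any purple look-alike of the eyepiece alone.

How it is judged:
At the end, for the whole second after the job is handed in: Each part lies flat (tilt under 0.05 rad) on the floor of its own nest's recess (underside less than 5.3 mm above the bench, centre within 13 mm of the nest's centre), at rest and released; the flask and the dish are within 20 mm of where they started (horizontal distance between camera_head and camera_nest below 0.013 m and z of camera_head in the frame of camera_nest below 0.0053 m and angle between each of camera_head, phase_slider, eyepiece, objective's own z axis and vertical below 0.05 rad and linear speed of each of camera_head, phase_slider, eyepiece, objective below 0.02 m/s and contact force between the fingers and camera_head below 0.05 N and horizontal distance between phase_slider and slider_nest below 0.013 m and z of phase_slider in the frame of slider_nest below 0.0053 m and contact force between the fingers and phase_slider below 0.05 N and horizontal distance between eyepiece and eyepiece_nest below 0.013 m and z of eyepiece in the frame of eyepiece_nest below 0.0053 m and contact force between the fingers and eyepiece below 0.05 N and horizontal distance between objective and objective_nest below 0.013 m and z of objective in the frame of objective_nest below 0.0053 m and contact force between the fingers and objective below 0.05 N and distance of each of flask, dish from where it was at the start of the episode below 0.02 m); the robot touches nothing.
It fails at once if the camera head is dropped or flung (faster than 0.6 m/s while the fingers do not hold it) (linear speed of camera_head above 0.6 m/s and contact force between the fingers and camera_head below 0.01 N).
It fails at once if the phase slider is dropped or flung (faster than 0.6 m/s while the fingers do not hold it) (linear speed of phase_slider above 0.6 m/s and contact force between the fingers and phase_slider below 0.01 N).
It fails at once if the eyepiece is dropped or flung (faster than 0.6 m/s while the fingers do not hold it) (linear speed of eyepiece above 0.6 m/s and contact force between the fingers and eyepiece below 0.01 N).
It fails at once if the objective is dropped or flung (faster than 0.6 m/s while the fingers do not hold it) (linear speed of objective above 0.6 m/s and contact force between the fingers and objective below 0.01 N).
It fails at once if the flask or the dish is moved by more than 20 mm (distance of any of flask, dish from where it was at the start of the episode above 0.02 m).
It also fails if it takes over 106 s, if anything falls off the work surface, if the arm or the gripper's body presses on something with over 40 N, if the wrist force passes 120 N, or if a joint passes its speed limit or range.

ROBOT

A 6-joint arm with a two-finger parallel gripper is mounted at the origin on the work surface. World frame = base frame: x ahead of the robot, y to its left, z up, the work surface at z = 0. Lengths are in m, angles in rad, forces in N, time in s.
With the tool pointing down it reaches from about 0.3 to 0.85 m from the base axis. Payload 4.2 kg.
Tool frame: the origin (TCP) lies at the very end of the fingers, on their centre line; the grasp point (between the pads) lies 19 mm behind it (env.hold_point_z is the distance from the TCP to the grasp point, in m); z points along the fingers, y is the line along which they close (so a half turn about z gives the same grasp; the last joint's range is limited). The gripper opens to 91 mm and grips with 3 to 60 N. Pads are 32 mm wide; open, the fingers measure 118 mm over their backs; the gripper's body (76 mm by 178 mm) begins 60 mm behind the grasp point.
Start: joints at [1.098, 0.32, 1.565, -0, 1.257, -0.02], TCP at [0.252, 0.517, 0.214] pointing down, gripper open.
Joint ranges: [-3.11, 3.11], [-0.84, 2.01], [0.21, 2.61], [-1.34, 4.49], [0.05, 2.63], [-2.56, 2.56]. Speed limits (rad/s): [2.57, 2.57, 3.14, 3.14, 3.14, 3.14].

INTERFACE

Orientations are given as a rotation vector (axis times angle).
In Python, from plant import env, imaging, look_for gives the robot as it stands.
- The arm moves only by the tool move_arm, never from a script. Its argument "steps" is a list of rows, each an object of numbers: "tx", "ty", "tz": the shift along the tool's x, y, z each as a share of 15 cm, from -1 to 1; "rx", "ry", "rz": the turn, a rotation vector about the tool's x, y, z each as a share of pi rad, from -1 to 1; "grip": the opening, from 0 (shut) to 1 (fully open). A call has 1 to 5 rows; each row is the pose to reach, as a shift and turn from the pose commanded when the call began, along the tool's axes at that moment, turning the shorter way round; what a row does not reach only later rows make up. A row lasts 1/10 s, in which the tool goes at most 50 mm and 8.59 degrees, less where a joint would pass 70% of its speed; a pose out of reach is approached as far as the arm can. A call with a number of a shift or a turn outside -1 to 1 is refused whole. A call with a gripper value outside its range is refused whole. The fingers move at their own pace and stop on an object; the grip force is fixed at half the most. Time passes only in rows, so rows that repeat a pose let the fingers close. It gives the time, the measured TCP pose, the force, the opening and the grip force at its end, in the units of the state.
- env.sense(): the state, without advancing time (a new reading comes with each control period).
- imaging.capture(name): name is "scene" or "top"; returns (picture, depth): 420x560x3 uint8, red, green, blue; 420x560 float32, m along the optical axis (not along the pixel's ray), 0 where there is no reading.
- imaging.camera_model(name): a dict with "K" (3x3 intrinsics, pixels), "R" (3x3) and "t" (3): a world point X has camera coordinates R X + t. Camera axes: x right, y down, z forward; pixel columns grow to the right and rows downward; lengths in m; the calibration is good to about 2 mm. A picture is of the moment at which its call begins. camera_model takes no time and is no camera call.
- env.job_done(): hands the job in; it is judged then, once.
Trained networks look in the newest picture that a camera, given by its name, has taken for a name from the list of things; names that differ only in an ending like _2 or _b are one class to them, and where a whole thing is asked for, a point or a joint stands for the part that bears it (a point fixed in the world has none). Each returns a list of dicts, best first, with "conf" (0 to 1); they miss things now and then, are a little off and sometimes report something else, mostly with a low value. They report only what shows in the picture. A call takes as long as a camera call. They do not tell look-alikes from the thing itself.
- look_for(camera, label): "extent" ([left, top, right, bottom] in pixels, round what is visible of it).
The state is a dict: "clock": time; "joint_pos": joint angles; "qvel": joint speeds; "tau": joint torques, N m; "eef_pos": TCP position; "orientation": TCP orientation; "ft_force": force on the tool from outside, world axes, zero at the start; "moment": the same for the moment, N m; "width": opening from 0.0 (shut) to 1.0 (fully open); "gripper_force": force on a finger pad.
Only numpy, scipy, OpenCV 4.12 (cv2) and the standard library are available. Lean on these libraries where they do the work, as an engineer would, in place of code of your own. Each camera call takes 0.05 s, during which the arm holds its last target. There are 200 camera calls.

## Working session

There is one attempt and no reset: what is moved stays moved. The work goes in short steps, Python scripts to look and compute and a tool call to move; the robot and the scene stay as the last step left them, time stands still between calls to the robot, and variables do not carry over. Pictures are saved under pics/ and viewed, at most 14 in all, crops included, and the job is handed in when it is done.

Besides the shell and the picture viewer there is one more tool, called after "Request:" by a JSON object that holds its "method" and its "body". move_arm: Moves the arm, as the interface text tells. Its arguments: {"type":"object","properties":{"steps":{"type":"array"}},"required":["steps"]}

```bash
ls; mkdir -p pics; cat > h.py <<'E'
import numpy as np,cv2
from plant import env,imaging,look_for
def cap(n):
    p,d=imaging.capture(n); return p,d,imaging.camera_model(n)
def pts(d,m):
    K,R,t=[np.array(m[k]) for k in 'KRt']; v,u=np.mgrid[:d.shape[0],:d.shape[1]]
    c=np.stack([(u-K[0,2])/K[0,0]*d,(v-K[1,2])/K[1,1]*d,d],-1)
    return (c-t)@R
E
python3 - <<'E'
from h import *
for n in['scene','top']:
    p,d,m=cap(n); cv2.imwrite(f'pics/{n}0.png',p[:,:,::-1]); np.savez(f'{n}0.npz',p=p,d=d)
    P=pts(d,m); print(n,m['R'],m['t'])
    for l in 'camera_head phase_slider eyepiece objective camera_nest slider_nest eyepiece_nest objective_nest flask dish'.split():
        for r in look_for(n,l)[:3]:
            e=r['extent'];u,v=int((e[0]+e[2])/2),int((e[1]+e[3])/2)
            print(l,np.round(e).astype(int),round(r['conf'],2),P[v,u].round(3))
print(env.sense())
E
```

```text
pics
scene [[ 0.18172108  0.98321543 -0.01627448]
 [ 0.76342484 -0.15149152 -0.62787963]
 [-0.61980639  0.10167463 -0.77814029]] [-0.09987996 -0.40606342  1.54045588]
camera_head [305 170 332 194] 0.81 [0.478 0.111 0.035]
phase_slider [239 228 279 262] 0.83 [ 0.634 -0.077  0.016]
eyepiece [351 237 373 261] 0.95 [0.709 0.165 0.034]
eyepiece [346 211 363 232] 0.76 [0.632 0.166 0.046]
eyepiece [311 219 326 243] 0.68 [0.641 0.073 0.04 ]
objective [371 163 382 176] 0.57 [0.467 0.276 0.041]
camera_nest [306 172 334 194] 0.7 [0.476 0.114 0.033]
camera_nest [376 204 422 239] 0.61 [0.624 0.293 0.004]
slider_nest [143 196 199 221] 0.69 [ 0.465 -0.287  0.004]
eyepiece_nest [148 241 191 274] 0.82 [ 0.623 -0.297  0.006]
objective_nest [233 188 268 209] 0.95 [ 0.471 -0.075  0.004]
flask [ 78 213 117 240] 0.89 [ 0.507 -0.47   0.027]
dish [444 183 469 200] 0.6 [0.566 0.471 0.017]
dish [141 197 198 222] 0.38 [ 0.469 -0.292  0.006]
top [[-0.00447693 -0.99996546 -0.00700267]
 [-0.98574198  0.00559094 -0.16817104]
 [ 0.16820438  0.00614994 -0.98573296]] [0.00479362 0.5882461  1.1605526 ]
camera_head [22
[... 669 characters left out ...]
 233] 0.68 [0.565 0.472 0.012]
{'clock': 1.1, 'joint_pos': array([ 1.09800541e+00,  3.19584493e-01,  1.56452705e+00,  2.58086863e-07,
        1.25742437e+00, -1.99813193e-02]), 'qvel': array([-0.00281827, -0.00069351,  0.00068749, -0.00100019, -0.00144525,
       -0.00093396]), 'tau': array([-3.79528237e-04, -4.12351441e+01, -2.32231021e+01,  7.30408891e-02,
        3.78067349e-02,  3.24849941e-05]), 'eef_pos': array([0.25154542, 0.51705146, 0.21397434]), 'orientation': array([7.05207752e-01, 3.06140506e+00, 8.65270308e-05]), 'ft_force': array([ 0.01558662, -0.09609546, -0.57859001]), 'moment': array([ 0.01050063, -0.02190165, -0.01644766]), 'gripper_force': 0.0, 'width': 0.9989122889259305}
```

```bash
python3 - <<'E'
from h import *
p=np.load('top0.npz')['p'][150:290,100:470,::-1]
cv2.imwrite('pics/topc.png',cv2.resize(p,None,fx=2.15,fy=2.15,interpolation=cv2.INTER_CUBIC))
p=np.load('scene0.npz')['p'][150:290,60:480,::-1]
cv2.imwrite('pics/scenec.png',cv2.resize(p,None,fx=1.9,fy=1.9,interpolation=cv2.INTER_CUBIC))
E
```

```text
(no output)
```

View pics/topc.png

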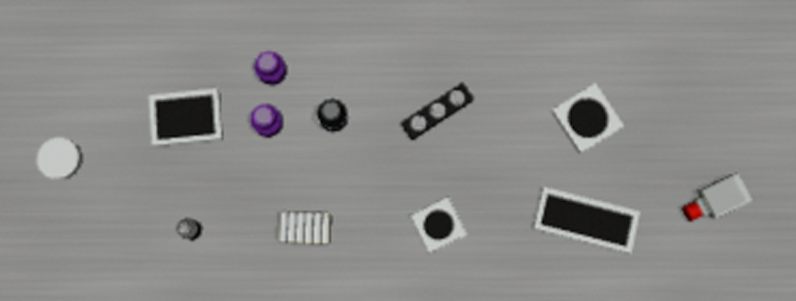

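View pics/scenec.png

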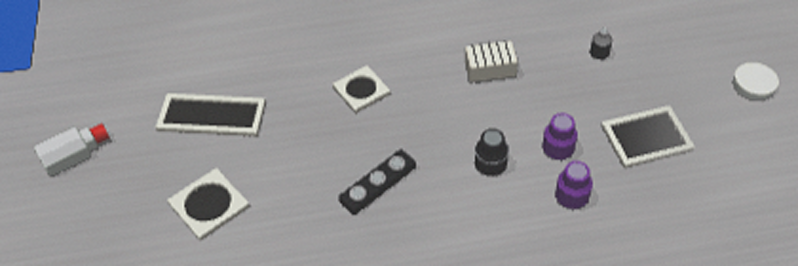

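Top crop: the black eyepiece is at crop (332,114), which is top pixel (254,203). The look-alikes are purple, at crop (270,67) and (267,119), top pixels (225,181) and (224,206). Objective is at (188,228), camera at (305,227), slider at (437,111). Nests: camera (185,117), slider (587,219), eyepiece (588,117), objective (438,224). The black one with the bright ring is the eyepiece. Next I measure exact poses.

```bash
cat >> h.py <<'E'
def plane(uv,m,z):
    K,R,t=[np.array(m[k]) for k in 'KRt']; uv=np.asarray(uv,float)
    r=np.c_[(uv[:,0]-K[0,2])/K[0,0],(uv[:,1]-K[1,2])/K[1,1],np.ones(len(uv))]@R
    C=-R.T@t; return (C+r*((z-C[2])/r[:,2])[:,None])[:,:2]
def rect(xy):
    (c,s,a)=cv2.minAreaRect((xy*1000).astype(np.float32)); b=cv2.boxPoints((c,s,a))
    e=[b[1]-b[0],b[2]-b[1]]; l=max(e,key=np.linalg.norm)
    return np.round(c,1),np.round(s,1),'long axis deg',round(float(np.degrees(np.arctan2(l[1],l[0])))%180,1)
E
cat > meas.py <<'E'
from h import *
import sys
T={'camera_head':(.472,.114,.034,.022,.06),'phase_slider':(.63,-.076,.016,.006,.075),'eyepiece':(.618,.071,.054,.046,.04),'objective':(.465,.275,.046,.038,.03)}
N={'camera_nest':(.626,.292,.075),'slider_nest':(.47,-.29,.09),'eyepiece_nest':(.622,-.298,.065),'objective_nest':(.468,-.076,.05)}
for n in['scene','top']:
    if len(sys.argv)>1: p,d,m=cap(n)
    else: f=np.load(n+'0.npz'); p,d,m=f['p'],f['d'],imaging.camera_model(n)
    P=pts(d,m); g=p.astype(int).sum(2)/3; sat=np.ptp(p.astype(int),axis=2)
    for k,(x,y,h,lo,r) in T.items():
        M=(np.hypot(P[...,0]-x,P[...,1]-y)<r)&(P[...,2]>lo)&(P[...,2]<h+.01)&(sat<50)
        if k=='phase_slider': M=(np.hypot(P[...,0]-x,P[...,1]-y)<r)&((g<70)|(P[...,2]>lo))
        v,u=np.nonzero(M); xy=plane(np.c_[u,v],m,h if k!='objective' else .042)
        print(n,k,len(u),'mean',(xy.mean(0)*1000).round(1),*rect(xy))
    for k,(x,y,r) in N.items():
        M=(np.hypot(P[...,0]-x,P[...,1]-y)<r)&(g>185)&(P[...,2]<.014)
        v,u=np.nonzero(M); xy=plane(np.c_[u,v],m,.008)
        print(n,k,len(u),*rect(xy))
    print('bench z noise',P[150:170,200:350,2].mean(),P[150:170,200:350,2].std(), g[240:260,330:345].mean())
E
python3 meas.py
```

```text
scene camera_head 382 mean [467.1 114.2] [466.3 114.1] [72.2 58. ] long axis deg 86.3
scene phase_slider 586 mean [636.9 -76.4] [631.2 -85.9] [115.5 115.8] long axis deg 152.4
scene eyepiece 130 mean [627.3  77.3] [627.4  77.6] [29.4 37.3] long axis deg 167.1
scene objective 37 mean [461.2 282.1] [461.2 282. ] [13.6 23.7] long axis deg 162.3
scene camera_nest 225 [624.6 296.2] [ 74.3 100.4] long axis deg 95.5
scene slider_nest 288 [ 470.2 -288.3] [141.1  62.1] long axis deg 75.0
scene eyepiece_nest 369 [ 619.7 -296.3] [74.8 74.9] long axis deg 121.5
scene objective_nest 182 [464.2 -74.8] [58.2 58.7] long axis deg 115.7
bench z noise 0.005952975024006025 0.06178940775730565 159.2411111111111
top camera_head 340 mean [461.7 113.9] [462.2 113.5] [69.8 42.2] long axis deg 89.7
top phase_slider 361 mean [630.4 -76.7] [629.9 -76. ] [108.8 111.9] long axis deg 98.0
top eyepiece 88 mean [624.9  76.2] [624.4  75.3] [30.6 30.3] long axis deg 45.6
top objective 30 mean [461.4 279.1] [459.6 278.1] [18.3 15.1] long axis deg 1.9
top camera_nest 126 [626.2 295.5] [73.3 97.7] long axis deg 95.5
top slider_nest 165 [ 471.9 -289.1] [139.4  58.7] long axis deg 75.0
top eyepiece_nest 201 [ 621.1 -297.2] [73.6 71.7] long axis deg 31.3
top objective_nest 145 [465.5 -75.6] [57.5 55.6] long axis deg 25.7
bench z noise 0.005952734767203354 0.08772367148340736 139.44666666666666
```

```bash
python3 - <<'E'
from h import *
for n in['scene','top']:
    f=np.load(n+'0.npz'); p,d,m=f['p'],f['d'],imaging.camera_model(n)
    P=pts(d,m); g=p.astype(int).sum(2)/3; xy0=plane(np.stack(np.meshgrid(range(560),range(420)),-1).reshape(-1,2),m,.016).reshape(420,560,2)
    for k,(x,y,h,r,th) in {'slider':(.63,-.076,.016,.075,85),'objective':(.462,.279,.03,.05,95),'eyepiece':(.625,.076,.04,.04,95)}.items():
        M=((np.hypot(xy0[...,0]-x,xy0[...,1]-y)<r)&(g<th)).astype(np.uint8)
        c=max(cv2.findContours(M,0,2)[0],key=cv2.contourArea)[:,0]
        F=np.zeros_like(M);cv2.drawContours(F,[c[:,None]],-1,1,-1);v,u=np.nonzero(F);xy=plane(np.c_[u,v],m,h)
        print(n,k,len(u),(xy.mean(0)*1000).round(1),*rect(xy))
    C=-np.array(m['R']).T@m['t'];print('cam',C.round(3))
s=env.sense();print(s['joint_pos'],s['orientation'])
from scipy.spatial.transform import Rotation as Ro
print(Ro.from_rotvec(s['orientation']).as_matrix().round(3))
E
```

```text
scene slider 438 [639.8 -76.6] [637.6 -75.7] [ 37.  112.6] long axis deg 123.3
scene objective 83 [482.5 270.5] [479.4 272. ] [27.5 41.5] long axis deg 151.9
scene eyepiece 284 [645.4  71.7] [640.1  72.8] [39.5 67.6] long axis deg 167.4
cam [ 1.283 -0.12   0.942]
top slider 361 [630.  -75.7] [630.4 -76.1] [ 32.8 109.9] long axis deg 123.1
top objective 62 [459.4 272.5] [458.7 275. ] [28.1 27.2] long axis deg 89.7
top eyepiece 180 [620.5  75.3] [620.2  75.4] [47.6 41.8] long axis deg 18.2
cam [ 0.385 -0.006  1.243]
[ 1.09800541e+00  3.19584493e-01  1.56452705e+00  2.58086863e-07
  1.25742437e+00 -1.99813193e-02] [7.05207752e-01 3.06140506e+00 8.65270308e-05]
[[-0.899  0.437  0.   ]
 [ 0.437  0.899  0.   ]
 [-0.     0.    -1.   ]]
```

Request:
{"method": "move_arm", "body": {"steps": [{"rz": 0.178, "grip": 1}, {"rz": 0.178, "grip": 1}, {"rz": 0.178, "grip": 1}, {"rz": 0.178, "grip": 1}, {"rz": 0.178, "grip": 1}]}}

```text
invalid input
```

Request:
{"method": "move_arm", "body": {"steps": [{"rz": 0.178, "grip": 1}, {"rz": 0.178, "grip": 1}, {"rz": 0.178, "grip": 1}, {"rz": 0.178, "grip": 1}, {"rz": 0.178, "grip": 1}]}}

```text
invalid input
```

Request:
{"method": "move_arm", "body": {"steps": [{"tx": -0.793, "ty": 0.698, "grip": 1}, {"tx": -0.793, "ty": 0.698, "grip": 1}, {"tx": -0.793, "ty": 0.698, "grip": 1}, {"tx": -0.793, "ty": 0.698, "grip": 1}, {"tx": -0.793, "ty": 0.698, "grip": 1}]}}

```text
invalid input
```

Request:
{"method": "move_arm", "body": {"steps": [{"tx": -0.793, "ty": 0.698, "grip": 1}, {"tx": -0.793, "ty": 0.698, "grip": 1}, {"tx": -0.793, "ty": 0.698, "grip": 1}, {"tx": -0.793, "ty": 0.698, "grip": 1}, {"tx": -0.793, "ty": 0.698, "grip": 1}]}}

```text
invalid input
```

Probably every field is required.

Request:
{"method": "move_arm", "body": {"steps": [{"tx": 0, "ty": 0, "tz": 0, "rx": 0, "ry": 0, "rz": 0.178, "grip": 1}, {"tx": 0, "ty": 0, "tz": 0, "rx": 0, "ry": 0, "rz": 0.178, "grip": 1}, {"tx": 0, "ty": 0, "tz": 0, "rx": 0, "ry": 0, "rz": 0.178, "grip": 1}, {"tx": 0, "ty": 0, "tz": 0, "rx": 0, "ry": 0, "rz": 0.178, "grip": 1}]}}

```text
clock: 1.5
eef_pos: [0.2516, 0.5171, 0.214]
orientation: [-1.53, -2.744, -0.0]
ft_force: [0.2, -0.4, 0.7]
width: 1.003
gripper_force: 0.0
```

Request:
{"method": "move_arm", "body": {"steps": [{"tx": 0, "ty": 0, "tz": 0, "rx": 0, "ry": 0, "rz": 0.178, "grip": 1}, {"tx": 0, "ty": 0, "tz": 0, "rx": 0, "ry": 0, "rz": 0.178, "grip": 1}, {"tx": 0, "ty": 0, "tz": 0, "rx": 0, "ry": 0, "rz": 0.178, "grip": 1}, {"tx": 0, "ty": 0, "tz": 0, "rx": 0, "ry": 0, "rz": 0.178, "grip": 1}]}}

```text
clock: 1.9
eef_pos: [0.2516, 0.5171, 0.214]
orientation: [2.228, 2.215, 0.0]
ft_force: [0.4, -0.9, 0.1]
width: 1.0
gripper_force: 0.0
```

Request:
{"method": "move_arm", "body": {"steps": [{"tx": -0.793, "ty": 0.698, "tz": 0, "rx": 0, "ry": 0, "rz": 0, "grip": 1}, {"tx": -0.793, "ty": 0.698, "tz": 0, "rx": 0, "ry": 0, "rz": 0, "grip": 1}, {"tx": -0.793, "ty": 0.698, "tz": 0, "rx": 0, "ry": 0, "rz": 0, "grip": 1}, {"tx": -0.793, "ty": 0.698, "tz": 0, "rx": 0, "ry": 0, "rz": 0, "grip": 1}, {"tx": -0.793, "ty": 0.698, "tz": 0, "rx": 0, "ry": 0, "rz": 0, "grip": 1}]}}

```text
clock: 2.4
eef_pos: [0.3571, 0.3972, 0.2141]
orientation: [-2.225, -2.217, -0.001]
ft_force: [0.1, 0.8, -0.0]
width: 0.996
gripper_force: 0.0
```

Request:
{"method": "move_arm", "body": {"steps": [{"tx": -0.793, "ty": 0.698, "tz": 0, "rx": 0, "ry": 0, "rz": 0, "grip": 1}, {"tx": -0.793, "ty": 0.698, "tz": 0, "rx": 0, "ry": 0, "rz": 0, "grip": 1}, {"tx": -0.793, "ty": 0.698, "tz": 0, "rx": 0, "ry": 0, "rz": 0, "grip": 1}, {"tx": -0.793, "ty": 0.698, "tz": 0, "rx": 0, "ry": 0, "rz": 0, "grip": 1}, {"tx": -0.793, "ty": 0.698, "tz": 0, "rx": 0, "ry": 0, "rz": 0, "grip": 1}]}}

```text
clock: 2.9
eef_pos: [0.461, 0.2796, 0.2138]
orientation: [-2.223, -2.219, -0.0]
ft_force: [-0.5, 0.3, 0.4]
width: 1.0
gripper_force: 0.0
```

Request:
{"method": "move_arm", "body": {"steps": [{"tx": 0, "ty": 0, "tz": 0.7, "rx": 0, "ry": 0, "rz": 0, "grip": 1}, {"tx": 0, "ty": 0, "tz": 0.7, "rx": 0, "ry": 0, "rz": 0, "grip": 1}, {"tx": 0, "ty": 0, "tz": 0.7, "rx": 0, "ry": 0, "rz": 0, "grip": 1}, {"tx": 0, "ty": 0, "tz": 0.7, "rx": 0, "ry": 0, "rz": 0, "grip": 1}]}}

```text
clock: 3.3
eef_pos: [0.4596, 0.2806, 0.1086]
orientation: [-2.219, -2.223, 0.003]
ft_force: [-0.2, -0.2, -0.3]
width: 1.001
gripper_force: 0.0
```

Request:
{"method": "move_arm", "body": {"steps": [{"tx": 0, "ty": 0, "tz": 0.2, "rx": 0, "ry": 0, "rz": 0, "grip": 1}, {"tx": 0, "ty": 0, "tz": 0.4, "rx": 0, "ry": 0, "rz": 0, "grip": 1}, {"tx": 0, "ty": 0, "tz": 0.6, "rx": 0, "ry": 0, "rz": 0, "grip": 1}, {"tx": 0, "ty": 0, "tz": 0.67, "rx": 0, "ry": 0, "rz": 0, "grip": 1}, {"tx": 0, "ty": 0, "tz": 0.67, "rx": 0, "ry": 0, "rz": 0, "grip": 1}]}}

```text
clock: 3.8
eef_pos: [0.4614, 0.2802, 0.0092]
orientation: [2.221, 2.222, 0.002]
ft_force: [-0.1, -0.3, 0.7]
width: 1.0
gripper_force: 0.0
```

Request:
{"method": "move_arm", "body": {"steps": [{"tx": 0, "ty": 0, "tz": 0, "rx": 0, "ry": 0, "rz": 0, "grip": 0.5}, {"tx": 0, "ty": 0, "tz": 0, "rx": 0, "ry": 0, "rz": 0, "grip": 0.4}, {"tx": 0, "ty": 0, "tz": 0, "rx": 0, "ry": 0, "rz": 0, "grip": 0.3}, {"tx": 0, "ty": 0, "tz": 0, "rx": 0, "ry": 0, "rz": 0, "grip": 0}, {"tx": 0, "ty": 0, "tz": 0, "rx": 0, "ry": 0, "rz": 0, "grip": 0}]}}

```text
clock: 4.3
eef_pos: [0.4611, 0.2792, 0.0089]
orientation: [2.222, 2.221, 0.001]
ft_force: [-0.3, 1.0, 1.0]
width: 0.595
gripper_force: 0.0
```

Request:
{"method": "move_arm", "body": {"steps": [{"tx": 0, "ty": 0, "tz": 0, "rx": 0, "ry": 0, "rz": 0, "grip": 0}, {"tx": 0, "ty": 0, "tz": 0, "rx": 0, "ry": 0, "rz": 0, "grip": 0}, {"tx": 0, "ty": 0, "tz": 0, "rx": 0, "ry": 0, "rz": 0, "grip": 0}]}}

```text
clock: 4.6
eef_pos: [0.4609, 0.2791, 0.0084]
orientation: [-2.222, -2.221, 0.0]
ft_force: [-0.9, -0.3, 0.7]
width: 0.327
gripper_force: 0.0
```

Request:
{"method": "move_arm", "body": {"steps": [{"tx": 0, "ty": 0, "tz": 0, "rx": 0, "ry": 0, "rz": 0, "grip": 0}, {"tx": 0, "ty": 0, "tz": 0, "rx": 0, "ry": 0, "rz": 0, "grip": 0}, {"tx": 0, "ty": 0, "tz": 0, "rx": 0, "ry": 0, "rz": 0, "grip": 0}, {"tx": 0, "ty": 0, "tz": 0, "rx": 0, "ry": 0, "rz": 0, "grip": 0}]}}

```text
clock: 5.0
eef_pos: [0.4609, 0.2791, 0.0084]
orientation: [2.222, 2.221, 0.0]
ft_force: [-0.1, -0.7, -0.3]
width: 0.297
gripper_force: 30.0
```

Request:
{"method": "move_arm", "body": {"steps": [{"tx": 0, "ty": 0, "tz": -0.1, "rx": 0, "ry": 0, "rz": 0, "grip": 0}, {"tx": 0, "ty": 0, "tz": -0.3, "rx": 0, "ry": 0, "rz": 0, "grip": 0}, {"tx": 0, "ty": 0, "tz": -0.5, "rx": 0, "ry": 0, "rz": 0, "grip": 0}, {"tx": 0, "ty": 0, "tz": -0.7, "rx": 0, "ry": 0, "rz": 0, "grip": 0}, {"tx": 0, "ty": 0, "tz": -0.7, "rx": 0, "ry": 0, "rz": 0, "grip": 0}]}}

```text
clock: 5.5
eef_pos: [0.4631, 0.2805, 0.1173]
orientation: [2.221, 2.219, 0.013]
ft_force: [0.1, 1.5, -1.5]
width: 0.295
gripper_force: 30.0
```

Request:
{"method": "move_arm", "body": {"steps": [{"tx": -0.2, "ty": 0, "tz": 0, "rx": 0, "ry": 0, "rz": 0, "grip": 0}, {"tx": -0.4, "ty": 0, "tz": 0, "rx": 0, "ry": 0, "rz": 0, "grip": 0}, {"tx": -0.6, "ty": 0, "tz": 0, "rx": 0, "ry": 0, "rz": 0, "grip": 0}, {"tx": -0.8, "ty": 0, "tz": 0, "rx": 0, "ry": 0, "rz": 0, "grip": 0}, {"tx": -1, "ty": 0, "tz": 0, "rx": 0, "ry": 0, "rz": 0, "grip": 0}]}}

```text
clock: 6.0
eef_pos: [0.4597, 0.1278, 0.1122]
orientation: [-2.221, -2.221, 0.003]
ft_force: [0.2, -1.4, -1.4]
width: 0.295
gripper_force: 30.0
```

Request:
{"method": "move_arm", "body": {"steps": [{"tx": -0.2, "ty": 0, "tz": 0, "rx": 0, "ry": 0, "rz": 0, "grip": 0}, {"tx": -0.4, "ty": 0, "tz": 0, "rx": 0, "ry": 0, "rz": 0, "grip": 0}, {"tx": -0.6, "ty": 0, "tz": 0, "rx": 0, "ry": 0, "rz": 0, "grip": 0}, {"tx": -0.8, "ty": 0, "tz": 0, "rx": 0, "ry": 0, "rz": 0, "grip": 0}, {"tx": -1, "ty": 0, "tz": 0, "rx": 0, "ry": 0, "rz": 0, "grip": 0}]}}

```text
clock: 6.5
eef_pos: [0.4596, -0.022, 0.1123]
orientation: [-2.221, -2.22, 0.002]
ft_force: [-0.1, 0.9, -1.2]
width: 0.295
gripper_force: 30.0
```

Request:
{"method": "move_arm", "body": {"steps": [{"tx": -0.2, "ty": 0.027, "tz": 0, "rx": 0, "ry": 0, "rz": 0, "grip": 0}, {"tx": -0.36, "ty": 0.027, "tz": 0, "rx": 0, "ry": 0, "rz": 0, "grip": 0}, {"tx": -0.36, "ty": 0.027, "tz": 0, "rx": 0, "ry": 0, "rz": 0, "grip": 0}, {"tx": -0.36, "ty": 0.027, "tz": 0, "rx": 0, "ry": 0, "rz": 0, "grip": 0}, {"tx": -0.36, "ty": 0.027, "tz": 0, "rx": 0, "ry": 0, "rz": 0, "grip": 0}]}}

```text
clock: 7.0
eef_pos: [0.4642, -0.0741, 0.1128]
orientation: [-2.22, -2.22, 0.001]
ft_force: [0.8, 0.8, -0.9]
width: 0.298
gripper_force: 30.0
```

Request:
{"method": "move_arm", "body": {"steps": [{"tx": 0, "ty": 0, "tz": 0.15, "rx": 0, "ry": 0, "rz": 0, "grip": 0}, {"tx": 0, "ty": 0, "tz": 0.3, "rx": 0, "ry": 0, "rz": 0, "grip": 0}, {"tx": 0, "ty": 0, "tz": 0.42, "rx": 0, "ry": 0, "rz": 0, "grip": 0}, {"tx": 0, "ty": 0, "tz": 0.5, "rx": 0, "ry": 0, "rz": 0, "grip": 0}, {"tx": 0, "ty": 0, "tz": 0.5, "rx": 0, "ry": 0, "rz": 0, "grip": 0}]}}

```text
clock: 7.5
eef_pos: [0.4633, -0.0736, 0.0369]
orientation: [-2.217, -2.22, 0.004]
ft_force: [1.0, 0.4, -0.9]
width: 0.293
gripper_force: 30.0
```

Request:
{"method": "move_arm", "body": {"steps": [{"tx": 0, "ty": 0, "tz": 0.06, "rx": 0, "ry": 0, "rz": 0, "grip": 0}, {"tx": 0, "ty": 0, "tz": 0.11, "rx": 0, "ry": 0, "rz": 0, "grip": 0}, {"tx": 0, "ty": 0, "tz": 0.14, "rx": 0, "ry": 0, "rz": 0, "grip": 0}, {"tx": 0, "ty": 0, "tz": 0.16, "rx": 0, "ry": 0, "rz": 0, "grip": 0}, {"tx": 0, "ty": 0, "tz": 0.165, "rx": 0, "ry": 0, "rz": 0, "grip": 0}]}}

```text
clock: 8.0
eef_pos: [0.4647, -0.0749, 0.0134]
orientation: [-2.222, -2.221, 0.0]
ft_force: [-0.3, 1.1, -1.5]
width: 0.296
gripper_force: 30.0
```

Request:
{"method": "move_arm", "body": {"steps": [{"tx": 0, "ty": 0, "tz": 0, "rx": 0, "ry": 0, "rz": 0, "grip": 0}, {"tx": 0, "ty": 0, "tz": 0, "rx": 0, "ry": 0, "rz": 0, "grip": 0}]}}

```text
clock: 8.2
eef_pos: [0.465, -0.075, 0.0139]
orientation: [2.222, 2.221, 0.001]
ft_force: [-0.1, -0.1, -1.9]
width: 0.299
gripper_force: 30.0
```

Request:
{"method": "move_arm", "body": {"steps": [{"tx": 0, "ty": 0, "tz": 0.007, "rx": 0, "ry": 0, "rz": 0, "grip": 0}, {"tx": 0, "ty": 0, "tz": 0.007, "rx": 0, "ry": 0, "rz": 0, "grip": 0}]}}

```text
clock: 8.4
eef_pos: [0.4648, -0.075, 0.0127]
orientation: [2.222, 2.221, 0.0]
ft_force: [-0.4, 0.0, -0.9]
width: 0.297
gripper_force: 30.0
```

Request:
{"method": "move_arm", "body": {"steps": [{"tx": 0, "ty": 0, "tz": 0, "rx": 0, "ry": 0, "rz": 0, "grip": 0.35}, {"tx": 0, "ty": 0, "tz": 0, "rx": 0, "ry": 0, "rz": 0, "grip": 0.7}, {"tx": 0, "ty": 0, "tz": 0, "rx": 0, "ry": 0, "rz": 0, "grip": 0.7}, {"tx": 0, "ty": 0, "tz": 0, "rx": 0, "ry": 0, "rz": 0, "grip": 0.7}, {"tx": 0, "ty": 0, "tz": 0, "rx": 0, "ry": 0, "rz": 0, "grip": 0.7}]}}

```text
clock: 8.9
eef_pos: [0.4648, -0.0749, 0.0127]
orientation: [2.222, 2.221, 0.0]
ft_force: [0.5, -0.1, -0.0]
width: 0.672
gripper_force: 0.0
```

Request:
{"method": "move_arm", "body": {"steps": [{"tx": 0, "ty": 0, "tz": -0.1, "rx": 0, "ry": 0, "rz": 0, "grip": 1}, {"tx": 0, "ty": 0, "tz": -0.3, "rx": 0, "ry": 0, "rz": 0, "grip": 1}, {"tx": 0, "ty": 0, "tz": -0.5, "rx": 0, "ry": 0, "rz": 0, "grip": 1}, {"tx": 0, "ty": 0, "tz": -0.7, "rx": 0, "ry": 0, "rz": 0, "grip": 1}, {"tx": 0, "ty": 0, "tz": -0.7, "rx": 0, "ry": 0, "rz": 0, "grip": 1}]}}

```text
clock: 9.4
eef_pos: [0.4676, -0.0754, 0.1214]
orientation: [2.217, 2.216, 0.008]
ft_force: [0.5, -0.3, -0.0]
width: 1.003
gripper_force: 0.0
```

Request:
{"method": "move_arm", "body": {"steps": [{"tx": 0, "ty": 0.11, "tz": 0, "rx": 0, "ry": 0, "rz": 0, "grip": 1}, {"tx": 0, "ty": 0.11, "tz": 0, "rx": 0, "ry": 0, "rz": 0, "grip": 1}]}}

```text
clock: 9.6
eef_pos: [0.4825, -0.075, 0.1173]
orientation: [2.221, 2.22, 0.001]
ft_force: [-0.8, 0.1, -0.1]
width: 1.002
gripper_force: 0.0
```

Request:
{"method": "move_arm", "body": {"steps": [{"tx": 0, "ty": 0.3, "tz": 0, "rx": 0, "ry": 0, "rz": -0.184, "grip": 0.8}, {"tx": 0, "ty": 0.6, "tz": 0, "rx": 0, "ry": 0, "rz": -0.184, "grip": 0.8}, {"tx": 0, "ty": 0.9, "tz": 0, "rx": 0, "ry": 0, "rz": -0.184, "grip": 0.8}, {"tx": 0, "ty": 1, "tz": 0, "rx": 0, "ry": 0, "rz": -0.184, "grip": 0.8}, {"tx": 0, "ty": 1, "tz": 0, "rx": 0, "ry": 0, "rz": -0.184, "grip": 0.8}]}}

```text
clock: 10.1
eef_pos: [0.6321, -0.0749, 0.1157]
orientation: [-1.495, -2.761, 0.001]
ft_force: [0.4, 0.2, -0.6]
width: 0.798
gripper_force: 0.0
```

Request:
{"method": "move_arm", "body": {"steps": [{"tx": 0, "ty": 0, "tz": 0.2, "rx": 0, "ry": 0, "rz": 0, "grip": 0.7}, {"tx": 0, "ty": 0, "tz": 0.4, "rx": 0, "ry": 0, "rz": 0, "grip": 0.7}, {"tx": 0, "ty": 0, "tz": 0.6, "rx": 0, "ry": 0, "rz": 0, "grip": 0.7}, {"tx": 0, "ty": 0, "tz": 0.7, "rx": 0, "ry": 0, "rz": 0, "grip": 0.7}, {"tx": 0, "ty": 0, "tz": 0.733, "rx": 0, "ry": 0, "rz": 0, "grip": 0.7}]}}

```text
clock: 10.6
eef_pos: [0.6275, -0.0747, 0.0052]
orientation: [-1.497, -2.755, 0.004]
ft_force: [-0.3, 0.1, 0.3]
width: 0.699
gripper_force: 0.0
```

Request:
{"method": "move_arm", "body": {"steps": [{"tx": 0, "ty": 0, "tz": 0, "rx": 0, "ry": 0, "rz": 0, "grip": 0.7}, {"tx": 0, "ty": 0, "tz": 0, "rx": 0, "ry": 0, "rz": 0, "grip": 0.7}]}}

```text
clock: 10.8
eef_pos: [0.6313, -0.0751, 0.0087]
orientation: [1.498, 2.76, 0.001]
ft_force: [0.1, -0.1, 0.1]
width: 0.702
gripper_force: 0.0
```

Request:
{"method": "move_arm", "body": {"steps": [{"tx": 0, "ty": 0, "tz": 0.008, "rx": 0, "ry": 0, "rz": 0, "grip": 0}, {"tx": 0, "ty": 0, "tz": 0.008, "rx": 0, "ry": 0, "rz": 0, "grip": 0}, {"tx": 0, "ty": 0, "tz": 0.008, "rx": 0, "ry": 0, "rz": 0, "grip": 0}, {"tx": 0, "ty": 0, "tz": 0.008, "rx": 0, "ry": 0, "rz": 0, "grip": 0}, {"tx": 0, "ty": 0, "tz": 0.008, "rx": 0, "ry": 0, "rz": 0, "grip": 0}]}}

```text
clock: 11.3
eef_pos: [0.6314, -0.075, 0.0067]
orientation: [1.497, 2.762, 0.0]
ft_force: [-0.4, 0.8, 1.4]
width: 0.322
gripper_force: 30.0
```

Request:
{"method": "move_arm", "body": {"steps": [{"tx": 0, "ty": 0, "tz": 0, "rx": 0, "ry": 0, "rz": 0, "grip": 0}, {"tx": 0, "ty": 0, "tz": 0, "rx": 0, "ry": 0, "rz": 0, "grip": 0}, {"tx": 0, "ty": 0, "tz": 0, "rx": 0, "ry": 0, "rz": 0, "grip": 0}]}}

```text
clock: 11.6
eef_pos: [0.6314, -0.0749, 0.0067]
orientation: [1.497, 2.762, 0.0]
ft_force: [-0.0, 1.1, 2.2]
width: 0.33
gripper_force: 30.0
```

Request:
{"method": "move_arm", "body": {"steps": [{"tx": 0, "ty": 0, "tz": -0.1, "rx": 0, "ry": 0, "rz": 0, "grip": 0}, {"tx": 0, "ty": 0, "tz": -0.2, "rx": 0, "ry": 0, "rz": 0, "grip": 0}, {"tx": 0, "ty": 0, "tz": -0.35, "rx": 0, "ry": 0, "rz": 0, "grip": 0}, {"tx": 0, "ty": 0, "tz": -0.5, "rx": 0, "ry": 0, "rz": 0, "grip": 0}, {"tx": 0, "ty": 0, "tz": -0.5, "rx": 0, "ry": 0, "rz": 0, "grip": 0}]}}

```text
clock: 12.1
eef_pos: [0.6333, -0.0753, 0.0843]
orientation: [1.494, 2.757, 0.003]
ft_force: [0.4, -0.8, -0.8]
width: 0.328
gripper_force: 30.0
```

Request:
{"method": "move_arm", "body": {"steps": [{"tx": 0, "ty": 0, "tz": 0, "rx": 0, "ry": 0, "rz": 0.04, "grip": 0}, {"tx": 0, "ty": 0, "tz": 0, "rx": 0, "ry": 0, "rz": 0.08, "grip": 0}, {"tx": 0, "ty": 0, "tz": 0, "rx": 0, "ry": 0, "rz": 0.12, "grip": 0}, {"tx": 0, "ty": 0, "tz": 0, "rx": 0, "ry": 0, "rz": 0.16, "grip": 0}, {"tx": 0, "ty": 0, "tz": 0, "rx": 0, "ry": 0, "rz": 0.184, "grip": 0}]}}

```text
clock: 12.6
eef_pos: [0.6303, -0.0749, 0.0796]
orientation: [-2.225, -2.215, 0.003]
ft_force: [-0.7, -0.3, -0.9]
width: 0.326
gripper_force: 30.0
```

Request:
{"method": "move_arm", "body": {"steps": [{"tx": -0.15, "ty": -0.11, "tz": 0, "rx": 0, "ry": 0, "rz": 0, "grip": 0}, {"tx": -0.3, "ty": -0.22, "tz": 0, "rx": 0, "ry": 0, "rz": 0, "grip": 0}, {"tx": -0.45, "ty": -0.33, "tz": 0, "rx": 0, "ry": 0, "rz": 0, "grip": 0}, {"tx": -0.6, "ty": -0.44, "tz": 0, "rx": 0, "ry": 0, "rz": 0, "grip": 0}, {"tx": -0.713, "ty": -0.535, "tz": 0, "rx": 0, "ry": 0, "rz": 0, "grip": 0}]}}

```text
clock: 13.1
eef_pos: [0.5492, -0.1827, 0.0798]
orientation: [-2.221, -2.219, 0.002]
ft_force: [0.1, -0.5, -1.6]
width: 0.325
gripper_force: 30.0
```

Request:
{"method": "move_arm", "body": {"steps": [{"tx": -0.15, "ty": -0.11, "tz": 0, "rx": 0, "ry": 0, "rz": 0.02, "grip": 0}, {"tx": -0.3, "ty": -0.22, "tz": 0, "rx": 0, "ry": 0, "rz": 0.04, "grip": 0}, {"tx": -0.45, "ty": -0.33, "tz": 0, "rx": 0, "ry": 0, "rz": 0.06, "grip": 0}, {"tx": -0.6, "ty": -0.44, "tz": 0, "rx": 0, "ry": 0, "rz": 0.083, "grip": 0}, {"tx": -0.713, "ty": -0.535, "tz": 0, "rx": 0, "ry": 0, "rz": 0.083, "grip": 0}]}}

```text
clock: 13.6
eef_pos: [0.469, -0.2895, 0.0799]
orientation: [-2.492, -1.91, 0.001]
ft_force: [0.3, -0.3, -1.2]
width: 0.328
gripper_force: 30.0
```

Request:
{"method": "move_arm", "body": {"steps": [{"tx": 0, "ty": 0, "tz": 0.08, "rx": 0, "ry": 0, "rz": 0, "grip": 0}, {"tx": 0, "ty": 0, "tz": 0.18, "rx": 0, "ry": 0, "rz": 0, "grip": 0}, {"tx": 0, "ty": 0, "tz": 0.27, "rx": 0, "ry": 0, "rz": 0, "grip": 0}, {"tx": 0, "ty": 0, "tz": 0.3, "rx": 0, "ry": 0, "rz": 0, "grip": 0}, {"tx": 0, "ty": 0, "tz": 0.3, "rx": 0, "ry": 0, "rz": 0, "grip": 0}]}}

```text
clock: 14.1
eef_pos: [0.4701, -0.2877, 0.0348]
orientation: [-2.489, -1.912, 0.001]
ft_force: [0.5, 0.4, 0.1]
width: 0.326
gripper_force: 30.0
```

Request:
{"method": "move_arm", "body": {"steps": [{"tx": 0, "ty": 0, "tz": 0.05, "rx": 0, "ry": 0, "rz": 0, "grip": 0}, {"tx": 0, "ty": 0, "tz": 0.1, "rx": 0, "ry": 0, "rz": 0, "grip": 0}, {"tx": 0, "ty": 0, "tz": 0.13, "rx": 0, "ry": 0, "rz": 0, "grip": 0}, {"tx": 0, "ty": 0, "tz": 0.15, "rx": 0, "ry": 0, "rz": 0, "grip": 0}, {"tx": 0, "ty": 0, "tz": 0.15, "rx": 0, "ry": 0, "rz": 0, "grip": 0}]}}

```text
clock: 14.6
eef_pos: [0.4705, -0.2887, 0.0135]
orientation: [-2.491, -1.913, 0.0]
ft_force: [0.2, -0.0, -0.8]
width: 0.328
gripper_force: 30.0
```

Request:
{"method": "move_arm", "body": {"steps": [{"tx": 0, "ty": 0, "tz": 0, "rx": 0, "ry": 0, "rz": 0, "grip": 0}, {"tx": 0, "ty": 0, "tz": 0, "rx": 0, "ry": 0, "rz": 0, "grip": 0}]}}

```text
clock: 14.8
eef_pos: [0.4709, -0.289, 0.0142]
orientation: [2.491, 1.913, 0.0]
ft_force: [0.3, -0.1, -1.7]
width: 0.327
gripper_force: 30.0
```

Request:
{"method": "move_arm", "body": {"steps": [{"tx": 0, "ty": 0, "tz": 0.01, "rx": 0, "ry": 0, "rz": 0, "grip": 0}, {"tx": 0, "ty": 0, "tz": 0.022, "rx": 0, "ry": 0, "rz": 0, "grip": 0}, {"tx": 0, "ty": 0, "tz": 0.022, "rx": 0, "ry": 0, "rz": 0, "grip": 0}]}}

```text
clock: 15.1
eef_pos: [0.4708, -0.2889, 0.0107]
orientation: [2.492, 1.913, 0.0]
ft_force: [0.3, 0.2, -0.1]
width: 0.33
gripper_force: 30.0
```

Request:
{"method": "move_arm", "body": {"steps": [{"tx": 0, "ty": 0, "tz": 0, "rx": 0, "ry": 0, "rz": 0, "grip": 0.38}, {"tx": 0, "ty": 0, "tz": 0, "rx": 0, "ry": 0, "rz": 0, "grip": 0.6}, {"tx": 0, "ty": 0, "tz": 0, "rx": 0, "ry": 0, "rz": 0, "grip": 0.6}, {"tx": 0, "ty": 0, "tz": 0, "rx": 0, "ry": 0, "rz": 0, "grip": 0.6}, {"tx": 0, "ty": 0, "tz": 0, "rx": 0, "ry": 0, "rz": 0, "grip": 0.6}]}}

```text
clock: 15.6
eef_pos: [0.4707, -0.2888, 0.0107]
orientation: [-2.492, -1.913, -0.0]
ft_force: [0.9, -0.3, -0.4]
width: 0.598
gripper_force: 0.0
```

Request:
{"method": "move_arm", "body": {"steps": [{"tx": 0, "ty": 0, "tz": -0.1, "rx": 0, "ry": 0, "rz": 0, "grip": 0.8}, {"tx": 0, "ty": 0, "tz": -0.3, "rx": 0, "ry": 0, "rz": -0.03, "grip": 1}, {"tx": 0, "ty": 0, "tz": -0.6, "rx": 0, "ry": 0, "rz": -0.083, "grip": 1}, {"tx": 0, "ty": 0, "tz": -0.8, "rx": 0, "ry": 0, "rz": -0.083, "grip": 1}, {"tx": 0, "ty": 0, "tz": -0.8, "rx": 0, "ry": 0, "rz": -0.083, "grip": 1}]}}

```text
clock: 16.1
eef_pos: [0.4733, -0.2905, 0.1354]
orientation: [2.215, 2.214, 0.004]
ft_force: [-0.1, -0.8, -0.3]
width: 0.989
gripper_force: 0.0
```

Request:
{"method": "move_arm", "body": {"steps": [{"tx": 0.3, "ty": 0.12, "tz": 0, "rx": 0, "ry": 0, "rz": 0, "grip": 1}, {"tx": 0.6, "ty": 0.24, "tz": 0, "rx": 0, "ry": 0, "rz": 0, "grip": 1}, {"tx": 0.812, "ty": 0.342, "tz": 0, "rx": 0, "ry": 0, "rz": 0, "grip": 1}, {"tx": 0.812, "ty": 0.342, "tz": 0, "rx": 0, "ry": 0, "rz": 0, "grip": 1}]}}

```text
clock: 16.5
eef_pos: [0.5228, -0.1634, 0.1296]
orientation: [-2.216, -2.224, -0.001]
ft_force: [0.1, -0.0, -0.6]
width: 0.995
gripper_force: 0.0
```

Request:
{"method": "move_arm", "body": {"steps": [{"tx": 0.3, "ty": 0.12, "tz": 0, "rx": 0, "ry": 0, "rz": 0, "grip": 1}, {"tx": 0.6, "ty": 0.24, "tz": 0, "rx": 0, "ry": 0, "rz": 0, "grip": 1}, {"tx": 0.812, "ty": 0.342, "tz": 0, "rx": 0, "ry": 0, "rz": 0, "grip": 1}, {"tx": 0.812, "ty": 0.342, "tz": 0, "rx": 0, "ry": 0, "rz": 0, "grip": 1}]}}

```text
clock: 16.9
eef_pos: [0.5744, -0.0424, 0.1296]
orientation: [-2.217, -2.224, -0.001]
ft_force: [-0.1, -1.1, 0.0]
width: 0.999
gripper_force: 0.0
```

Request:
{"method": "move_arm", "body": {"steps": [{"tx": 0.3, "ty": 0.12, "tz": 0, "rx": 0, "ry": 0, "rz": 0, "grip": 1}, {"tx": 0.6, "ty": 0.24, "tz": 0, "rx": 0, "ry": 0, "rz": 0, "grip": 1}, {"tx": 0.812, "ty": 0.342, "tz": 0, "rx": 0, "ry": 0, "rz": 0, "grip": 1}, {"tx": 0.812, "ty": 0.342, "tz": 0, "rx": 0, "ry": 0, "rz": 0, "grip": 1}, {"tx": 0.812, "ty": 0.342, "tz": 0, "rx": 0, "ry": 0, "rz": 0, "grip": 1}]}}

```text
clock: 17.4
eef_pos: [0.6241, 0.0756, 0.1296]
orientation: [-2.221, -2.221, 0.004]
ft_force: [-0.3, -1.1, 0.3]
width: 0.997
gripper_force: 0.0
```

```bash
python3 - <<'E'
from h import *
p,d,m=cap('scene'); c=p[150:290,130:430,::-1]
cv2.imwrite('pics/s1.png',cv2.resize(c,None,fx=2.6,fy=2.6,interpolation=cv2.INTER_CUBIC)); print(env.sense()['eef_pos'])
E
```

```text
[0.62385123 0.07499726 0.12981707]
```

View pics/s1.png

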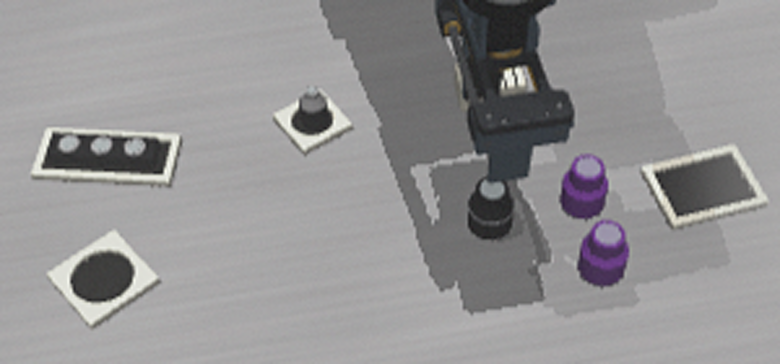

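The picture shows the slider at (107,148) and the objective at (313,112), both seated. The gripper is over the black eyepiece at (490,207).

Request:
{"method": "move_arm", "body": {"steps": [{"tx": 0, "ty": 0.005, "tz": 0.15, "rx": 0, "ry": 0, "rz": 0, "grip": 1}, {"tx": 0, "ty": 0.005, "tz": 0.3, "rx": 0, "ry": 0, "rz": 0, "grip": 1}, {"tx": 0, "ty": 0.005, "tz": 0.5, "rx": 0, "ry": 0, "rz": 0, "grip": 1}, {"tx": 0, "ty": 0.005, "tz": 0.7, "rx": 0, "ry": 0, "rz": 0, "grip": 1}, {"tx": 0, "ty": 0.005, "tz": 0.76, "rx": 0, "ry": 0, "rz": 0, "grip": 1}]}}

```text
clock: 17.95
eef_pos: [0.6224, 0.0742, 0.0136]
orientation: [-2.221, -2.216, 0.009]
ft_force: [-0.7, -0.1, -0.8]
width: 0.999
gripper_force: 0.0
```

Request:
{"method": "move_arm", "body": {"steps": [{"tx": 0, "ty": 0, "tz": 0.04, "rx": 0, "ry": 0, "rz": 0, "grip": 0.9}, {"tx": 0, "ty": 0, "tz": 0.05, "rx": 0, "ry": 0, "rz": 0, "grip": 0}, {"tx": 0, "ty": 0, "tz": 0.05, "rx": 0, "ry": 0, "rz": 0, "grip": 0}, {"tx": 0, "ty": 0, "tz": 0.05, "rx": 0, "ry": 0, "rz": 0, "grip": 0}, {"tx": 0, "ty": 0, "tz": 0.05, "rx": 0, "ry": 0, "rz": 0, "grip": 0}]}}

```text
clock: 18.45
eef_pos: [0.6261, 0.0766, 0.0103]
orientation: [2.221, 2.22, 0.002]
ft_force: [0.4, -1.2, 0.3]
width: 0.592
gripper_force: 0.0
```

Request:
{"method": "move_arm", "body": {"steps": [{"tx": 0, "ty": 0, "tz": 0, "rx": 0, "ry": 0, "rz": 0, "grip": 0}, {"tx": 0, "ty": 0, "tz": 0, "rx": 0, "ry": 0, "rz": 0, "grip": 0}, {"tx": 0, "ty": 0, "tz": 0, "rx": 0, "ry": 0, "rz": 0, "grip": 0}, {"tx": 0, "ty": 0, "tz": 0, "rx": 0, "ry": 0, "rz": 0, "grip": 0}, {"tx": 0, "ty": 0, "tz": 0, "rx": 0, "ry": 0, "rz": 0, "grip": 0}]}}

```text
clock: 18.95
eef_pos: [0.6259, 0.0767, 0.0098]
orientation: [2.222, 2.221, 0.001]
ft_force: [0.1, 1.2, 5.0]
width: 0.473
gripper_force: 30.0
```

Request:
{"method": "move_arm", "body": {"steps": [{"tx": 0, "ty": 0, "tz": -0.1, "rx": 0, "ry": 0, "rz": 0, "grip": 0}, {"tx": 0, "ty": 0, "tz": -0.3, "rx": 0, "ry": 0, "rz": 0, "grip": 0}, {"tx": 0, "ty": 0, "tz": -0.5, "rx": 0, "ry": 0, "rz": 0, "grip": 0}, {"tx": 0, "ty": 0, "tz": -0.7, "rx": 0, "ry": 0, "rz": 0, "grip": 0}, {"tx": 0, "ty": 0, "tz": -0.7, "rx": 0, "ry": 0, "rz": 0, "grip": 0}]}}

```text
clock: 19.45
eef_pos: [0.628, 0.0768, 0.118]
orientation: [2.218, 2.217, 0.01]
ft_force: [1.5, 0.1, -0.5]
width: 0.47
gripper_force: 30.0
```

Request:
{"method": "move_arm", "body": {"steps": [{"tx": -0.2, "ty": 0, "tz": 0, "rx": 0, "ry": 0, "rz": 0, "grip": 0}, {"tx": -0.4, "ty": 0, "tz": 0, "rx": 0, "ry": 0, "rz": 0, "grip": 0}, {"tx": -0.6, "ty": 0, "tz": 0, "rx": 0, "ry": 0, "rz": 0, "grip": 0}, {"tx": -0.8, "ty": 0, "tz": 0, "rx": 0, "ry": 0, "rz": 0, "grip": 0}, {"tx": -1, "ty": 0, "tz": 0, "rx": 0, "ry": 0, "rz": 0, "grip": 0}]}}

```text
clock: 19.95
eef_pos: [0.6241, -0.0745, 0.1119]
orientation: [-2.22, -2.219, 0.003]
ft_force: [0.8, -0.3, -1.7]
width: 0.474
gripper_force: 30.0
```

Request:
{"method": "move_arm", "body": {"steps": [{"tx": -0.2, "ty": 0, "tz": 0, "rx": 0, "ry": 0, "rz": 0, "grip": 0}, {"tx": -0.4, "ty": 0, "tz": 0, "rx": 0, "ry": 0, "rz": 0, "grip": 0}, {"tx": -0.6, "ty": 0, "tz": 0, "rx": 0, "ry": 0, "rz": 0, "grip": 0}, {"tx": -0.8, "ty": 0, "tz": 0, "rx": 0, "ry": 0, "rz": 0, "grip": 0}, {"tx": -1, "ty": 0, "tz": 0, "rx": 0, "ry": 0, "rz": 0, "grip": 0}]}}

```text
clock: 20.45
eef_pos: [0.6241, -0.2243, 0.1117]
orientation: [-2.22, -2.218, 0.002]
ft_force: [1.1, 0.5, -1.8]
width: 0.474
gripper_force: 30.0
```

Request:
{"method": "move_arm", "body": {"steps": [{"tx": -0.2, "ty": -0.036, "tz": 0, "rx": 0, "ry": 0, "rz": 0, "grip": 0}, {"tx": -0.35, "ty": -0.036, "tz": 0, "rx": 0, "ry": 0, "rz": 0, "grip": 0}, {"tx": -0.45, "ty": -0.036, "tz": 0, "rx": 0, "ry": 0, "rz": 0, "grip": 0}, {"tx": -0.491, "ty": -0.036, "tz": 0, "rx": 0, "ry": 0, "rz": 0, "grip": 0}, {"tx": -0.491, "ty": -0.036, "tz": 0, "rx": 0, "ry": 0, "rz": 0, "grip": 0}]}}

```text
clock: 20.95
eef_pos: [0.6196, -0.2972, 0.1131]
orientation: [-2.221, -2.219, 0.0]
ft_force: [0.6, 0.4, -1.5]
width: 0.473
gripper_force: 30.0
```

Request:
{"method": "move_arm", "body": {"steps": [{"tx": 0, "ty": 0, "tz": 0.15, "rx": 0, "ry": 0, "rz": 0, "grip": 0}, {"tx": 0, "ty": 0, "tz": 0.3, "rx": 0, "ry": 0, "rz": 0, "grip": 0}, {"tx": 0, "ty": 0, "tz": 0.42, "rx": 0, "ry": 0, "rz": 0, "grip": 0}, {"tx": 0, "ty": 0, "tz": 0.5, "rx": 0, "ry": 0, "rz": 0, "grip": 0}, {"tx": 0, "ty": 0, "tz": 0.5, "rx": 0, "ry": 0, "rz": 0, "grip": 0}]}}

```text
clock: 21.45
eef_pos: [0.6189, -0.2955, 0.0371]
orientation: [-2.218, -2.219, 0.002]
ft_force: [-0.2, -0.0, -2.0]
width: 0.476
gripper_force: 30.0
```

Request:
{"method": "move_arm", "body": {"steps": [{"tx": 0, "ty": 0, "tz": 0.05, "rx": 0, "ry": 0, "rz": 0, "grip": 0}, {"tx": 0, "ty": 0, "tz": 0.1, "rx": 0, "ry": 0, "rz": 0, "grip": 0}, {"tx": 0, "ty": 0, "tz": 0.14, "rx": 0, "ry": 0, "rz": 0, "grip": 0}, {"tx": 0, "ty": 0, "tz": 0.14, "rx": 0, "ry": 0, "rz": 0, "grip": 0}, {"tx": 0, "ty": 0, "tz": 0.14, "rx": 0, "ry": 0, "rz": 0, "grip": 0}]}}

```text
clock: 21.95
eef_pos: [0.62, -0.2972, 0.0182]
orientation: [2.222, 2.221, 0.0]
ft_force: [0.1, -0.0, -1.5]
width: 0.476
gripper_force: 30.0
```

Request:
{"method": "move_arm", "body": {"steps": [{"tx": 0, "ty": 0, "tz": 0.01, "rx": 0, "ry": 0, "rz": 0, "grip": 0}, {"tx": 0, "ty": 0, "tz": 0.02, "rx": 0, "ry": 0, "rz": 0, "grip": 0}, {"tx": 0, "ty": 0, "tz": 0.027, "rx": 0, "ry": 0, "rz": 0, "grip": 0}, {"tx": 0, "ty": 0, "tz": 0.027, "rx": 0, "ry": 0, "rz": 0, "grip": 0}]}}

```text
clock: 22.35
eef_pos: [0.6198, -0.2971, 0.014]
orientation: [-2.222, -2.221, -0.0]
ft_force: [0.5, -0.4, -1.5]
width: 0.473
gripper_force: 30.0
```

Request:
{"method": "move_arm", "body": {"steps": [{"tx": 0, "ty": 0, "tz": 0, "rx": 0, "ry": 0, "rz": 0, "grip": 0.5}, {"tx": 0, "ty": 0, "tz": 0, "rx": 0, "ry": 0, "rz": 0, "grip": 0.85}, {"tx": 0, "ty": 0, "tz": 0, "rx": 0, "ry": 0, "rz": 0, "grip": 0.85}, {"tx": 0, "ty": 0, "tz": 0, "rx": 0, "ry": 0, "rz": 0, "grip": 0.85}, {"tx": 0, "ty": 0, "tz": 0, "rx": 0, "ry": 0, "rz": 0, "grip": 0.85}]}}

```text
clock: 22.85
eef_pos: [0.62, -0.2971, 0.0142]
orientation: [2.222, 2.221, 0.0]
ft_force: [-0.6, 0.1, 1.0]
width: 0.817
gripper_force: 0.0
```

Request:
{"method": "move_arm", "body": {"steps": [{"tx": 0, "ty": 0, "tz": -0.1, "rx": 0, "ry": 0, "rz": 0, "grip": 1}, {"tx": 0, "ty": 0, "tz": -0.3, "rx": 0, "ry": 0, "rz": 0, "grip": 1}, {"tx": 0, "ty": 0, "tz": -0.5, "rx": 0, "ry": 0, "rz": 0, "grip": 1}, {"tx": 0, "ty": 0, "tz": -0.7, "rx": 0, "ry": 0, "rz": 0, "grip": 1}, {"tx": 0, "ty": 0, "tz": -0.7, "rx": 0, "ry": 0, "rz": 0, "grip": 1}]}}

```text
clock: 23.35
eef_pos: [0.6228, -0.2986, 0.1258]
orientation: [2.214, 2.213, 0.006]
ft_force: [1.0, -0.1, 0.6]
width: 1.0
gripper_force: 0.0
```

Request:
{"method": "move_arm", "body": {"steps": [{"tx": 0.3, "ty": -0.12, "tz": 0, "rx": 0, "ry": 0, "rz": 0, "grip": 1}, {"tx": 0.6, "ty": -0.24, "tz": 0, "rx": 0, "ry": 0, "rz": 0, "grip": 1}, {"tx": 0.913, "ty": -0.349, "tz": 0, "rx": 0, "ry": 0, "rz": 0, "grip": 1}, {"tx": 0.913, "ty": -0.349, "tz": 0, "rx": 0, "ry": 0, "rz": 0, "grip": 1}]}}

```text
clock: 23.75
eef_pos: [0.5645, -0.1551, 0.1193]
orientation: [-2.214, -2.222, 0.001]
ft_force: [-0.2, -0.7, 0.6]
width: 1.002
gripper_force: 0.0
```

Request:
{"method": "move_arm", "body": {"steps": [{"tx": 0.3, "ty": -0.12, "tz": 0, "rx": 0, "ry": 0, "rz": 0, "grip": 1}, {"tx": 0.6, "ty": -0.24, "tz": 0, "rx": 0, "ry": 0, "rz": 0, "grip": 1}, {"tx": 0.913, "ty": -0.349, "tz": 0, "rx": 0, "ry": 0, "rz": 0, "grip": 1}, {"tx": 0.913, "ty": -0.349, "tz": 0, "rx": 0, "ry": 0, "rz": 0, "grip": 1}]}}

```text
clock: 24.15
eef_pos: [0.5132, -0.0194, 0.1194]
orientation: [-2.215, -2.225, 0.0]
ft_force: [0.6, -0.6, -0.5]
width: 1.005
gripper_force: 0.0
```

Request:
{"method": "move_arm", "body": {"steps": [{"tx": 0.3, "ty": -0.12, "tz": 0, "rx": 0, "ry": 0, "rz": 0, "grip": 1}, {"tx": 0.6, "ty": -0.24, "tz": 0, "rx": 0, "ry": 0, "rz": 0, "grip": 1}, {"tx": 0.913, "ty": -0.349, "tz": 0, "rx": 0, "ry": 0, "rz": 0, "grip": 1}, {"tx": 0.913, "ty": -0.349, "tz": 0, "rx": 0, "ry": 0, "rz": 0, "grip": 1}, {"tx": 0.913, "ty": -0.349, "tz": 0, "rx": 0, "ry": 0, "rz": 0, "grip": 1}]}}

```text
clock: 24.65
eef_pos: [0.4638, 0.1139, 0.1195]
orientation: [2.218, 2.223, 0.001]
ft_force: [0.6, -1.1, 0.2]
width: 0.996
gripper_force: 0.0
```

Request:
{"method": "move_arm", "body": {"steps": [{"tx": 0, "ty": 0, "tz": 0.15, "rx": 0, "ry": 0, "rz": 0, "grip": 1}, {"tx": 0, "ty": 0, "tz": 0.3, "rx": 0, "ry": 0, "rz": 0, "grip": 1}, {"tx": 0, "ty": 0, "tz": 0.5, "rx": 0, "ry": 0, "rz": 0, "grip": 1}, {"tx": 0, "ty": 0, "tz": 0.65, "rx": 0, "ry": 0, "rz": 0, "grip": 1}, {"tx": 0, "ty": 0, "tz": 0.65, "rx": 0, "ry": 0, "rz": 0, "grip": 1}]}}

```text
clock: 25.15
eef_pos: [0.462, 0.1115, 0.0193]
orientation: [-2.223, -2.216, 0.008]
ft_force: [-0.5, -0.1, 0.2]
width: 1.003
gripper_force: 0.0
```

Request:
{"method": "move_arm", "body": {"steps": [{"tx": 0, "ty": 0, "tz": 0.04, "rx": 0, "ry": 0, "rz": 0, "grip": 1}, {"tx": 0, "ty": 0, "tz": 0.083, "rx": 0, "ry": 0, "rz": 0, "grip": 1}, {"tx": 0, "ty": 0, "tz": 0.083, "rx": 0, "ry": 0, "rz": 0, "grip": 0.5}, {"tx": 0, "ty": 0, "tz": 0.083, "rx": 0, "ry": 0, "rz": 0, "grip": 0}, {"tx": 0, "ty": 0, "tz": 0.083, "rx": 0, "ry": 0, "rz": 0, "grip": 0}]}}

```text
clock: 25.65
eef_pos: [0.4635, 0.1139, 0.0098]
orientation: [2.221, 2.221, 0.002]
ft_force: [0.1, 1.1, 0.9]
width: 0.77
gripper_force: 0.0
```

Request:
{"method": "move_arm", "body": {"steps": [{"tx": 0, "ty": 0, "tz": 0, "rx": 0, "ry": 0, "rz": 0, "grip": 0}, {"tx": 0, "ty": 0, "tz": 0, "rx": 0, "ry": 0, "rz": 0, "grip": 0}, {"tx": 0, "ty": 0, "tz": 0, "rx": 0, "ry": 0, "rz": 0, "grip": 0}, {"tx": 0, "ty": 0, "tz": 0, "rx": 0, "ry": 0, "rz": 0, "grip": 0}, {"tx": 0, "ty": 0, "tz": 0, "rx": 0, "ry": 0, "rz": 0, "grip": 0}]}}

```text
clock: 26.15
eef_pos: [0.4629, 0.1138, 0.0093]
orientation: [-2.222, -2.221, 0.0]
ft_force: [-0.6, -0.2, 2.6]
width: 0.486
gripper_force: 29.7
```

Request:
{"method": "move_arm", "body": {"steps": [{"tx": 0, "ty": 0, "tz": -0.1, "rx": 0, "ry": 0, "rz": 0, "grip": 0}, {"tx": 0, "ty": 0, "tz": -0.3, "rx": 0, "ry": 0, "rz": 0, "grip": 0}, {"tx": 0, "ty": 0, "tz": -0.5, "rx": 0, "ry": 0, "rz": 0, "grip": 0}, {"tx": 0, "ty": 0, "tz": -0.7, "rx": 0, "ry": 0, "rz": 0, "grip": 0}, {"tx": 0, "ty": 0, "tz": -0.7, "rx": 0, "ry": 0, "rz": 0, "grip": 0}]}}

```text
clock: 26.65
eef_pos: [0.4656, 0.1144, 0.1174]
orientation: [2.219, 2.218, 0.011]
ft_force: [0.3, -0.1, -2.3]
width: 0.484
gripper_force: 29.7
```

Request:
{"method": "move_arm", "body": {"steps": [{"tx": 0.13, "ty": 0.12, "tz": 0, "rx": 0, "ry": 0, "rz": 0, "grip": 0}, {"tx": 0.26, "ty": 0.24, "tz": 0, "rx": 0, "ry": 0, "rz": 0, "grip": 0}, {"tx": 0.4, "ty": 0.36, "tz": 0, "rx": 0, "ry": 0, "rz": 0, "grip": 0}, {"tx": 0.52, "ty": 0.47, "tz": 0, "rx": 0, "ry": 0, "rz": 0, "grip": 0}, {"tx": 0.607, "ty": 0.542, "tz": 0, "rx": 0, "ry": 0, "rz": 0, "grip": 0}]}}

```text
clock: 27.15
eef_pos: [0.5446, 0.2057, 0.112]
orientation: [-2.221, -2.221, 0.003]
ft_force: [-0.0, -0.5, -2.2]
width: 0.487
gripper_force: 29.7
```

Request:
{"method": "move_arm", "body": {"steps": [{"tx": 0.13, "ty": 0.12, "tz": 0, "rx": 0, "ry": 0, "rz": -0.01, "grip": 0}, {"tx": 0.26, "ty": 0.24, "tz": 0, "rx": 0, "ry": 0, "rz": -0.02, "grip": 0}, {"tx": 0.4, "ty": 0.36, "tz": 0, "rx": 0, "ry": 0, "rz": -0.03, "grip": 0}, {"tx": 0.52, "ty": 0.47, "tz": 0, "rx": 0, "ry": 0, "rz": -0.031, "grip": 0}, {"tx": 0.607, "ty": 0.542, "tz": 0, "rx": 0, "ry": 0, "rz": -0.031, "grip": 0}]}}

```text
clock: 27.65
eef_pos: [0.6258, 0.2966, 0.1112]
orientation: [-2.11, -2.326, 0.004]
ft_force: [-0.3, -0.5, -2.3]
width: 0.48
gripper_force: 29.7
```

Request:
{"method": "move_arm", "body": {"steps": [{"tx": 0, "ty": 0, "tz": 0.1, "rx": 0, "ry": 0, "rz": 0, "grip": 0}, {"tx": 0, "ty": 0, "tz": 0.25, "rx": 0, "ry": 0, "rz": 0, "grip": 0}, {"tx": 0, "ty": 0, "tz": 0.4, "rx": 0, "ry": 0, "rz": 0, "grip": 0}, {"tx": 0, "ty": 0, "tz": 0.5, "rx": 0, "ry": 0, "rz": 0, "grip": 0}, {"tx": 0, "ty": 0, "tz": 0.5, "rx": 0, "ry": 0, "rz": 0, "grip": 0}]}}

```text
clock: 28.15
eef_pos: [0.6232, 0.2946, 0.0348]
orientation: [-2.109, -2.324, 0.011]
ft_force: [-1.2, -0.6, -3.3]
width: 0.48
gripper_force: 29.7
```

Request:
{"method": "move_arm", "body": {"steps": [{"tx": 0, "ty": 0, "tz": 0.05, "rx": 0, "ry": 0, "rz": 0, "grip": 0}, {"tx": 0, "ty": 0, "tz": 0.1, "rx": 0, "ry": 0, "rz": 0, "grip": 0}, {"tx": 0, "ty": 0, "tz": 0.14, "rx": 0, "ry": 0, "rz": 0, "grip": 0}, {"tx": 0, "ty": 0, "tz": 0.14, "rx": 0, "ry": 0, "rz": 0, "grip": 0}, {"tx": 0, "ty": 0, "tz": 0.14, "rx": 0, "ry": 0, "rz": 0, "grip": 0}]}}

```text
clock: 28.65
eef_pos: [0.6259, 0.2959, 0.0185]
orientation: [2.111, 2.326, 0.001]
ft_force: [-0.2, -0.0, -2.3]
width: 0.483
gripper_force: 29.7
```

Request:
{"method": "move_arm", "body": {"steps": [{"tx": 0, "ty": 0, "tz": 0.01, "rx": 0, "ry": 0, "rz": 0, "grip": 0}, {"tx": 0, "ty": 0, "tz": 0.02, "rx": 0, "ry": 0, "rz": 0, "grip": 0}, {"tx": 0, "ty": 0, "tz": 0.029, "rx": 0, "ry": 0, "rz": 0, "grip": 0}, {"tx": 0, "ty": 0, "tz": 0.029, "rx": 0, "ry": 0, "rz": 0, "grip": 0}, {"tx": 0, "ty": 0, "tz": 0.029, "rx": 0, "ry": 0, "rz": 0, "grip": 0}]}}

```text
clock: 29.15
eef_pos: [0.6257, 0.2958, 0.0138]
orientation: [-2.111, -2.326, -0.0]
ft_force: [0.4, 0.3, -3.2]
width: 0.485
gripper_force: 29.7
```

Request:
{"method": "move_arm", "body": {"steps": [{"tx": 0, "ty": 0, "tz": 0, "rx": 0, "ry": 0, "rz": 0, "grip": 0.5}, {"tx": 0, "ty": 0, "tz": 0, "rx": 0, "ry": 0, "rz": 0, "grip": 0.85}, {"tx": 0, "ty": 0, "tz": 0, "rx": 0, "ry": 0, "rz": 0, "grip": 0.85}, {"tx": 0, "ty": 0, "tz": 0, "rx": 0, "ry": 0, "rz": 0, "grip": 0.85}, {"tx": 0, "ty": 0, "tz": 0, "rx": 0, "ry": 0, "rz": 0, "grip": 0.85}]}}

```text
clock: 29.65
eef_pos: [0.6258, 0.2959, 0.0141]
orientation: [2.111, 2.326, 0.001]
ft_force: [0.3, 0.5, 0.6]
width: 0.819
gripper_force: 0.0
```

Request:
{"method": "move_arm", "body": {"steps": [{"tx": 0, "ty": 0, "tz": -0.1, "rx": 0, "ry": 0, "rz": 0, "grip": 1}, {"tx": 0, "ty": 0, "tz": -0.4, "rx": 0, "ry": 0, "rz": 0, "grip": 1}, {"tx": 0, "ty": 0, "tz": -0.7, "rx": 0, "ry": 0, "rz": 0, "grip": 1}, {"tx": 0, "ty": 0, "tz": -1, "rx": 0, "ry": 0, "rz": 0, "grip": 1}, {"tx": 0, "ty": 0, "tz": -1, "rx": 0, "ry": 0, "rz": 0, "grip": 1}]}}

```text
clock: 30.15
eef_pos: [0.6296, 0.2976, 0.1736]
orientation: [2.107, 2.322, 0.024]
ft_force: [0.6, 0.7, 0.2]
width: 1.001
gripper_force: 0.0
```

Request:
{"method": "move_arm", "body": {"steps": [{"tx": 0.3, "ty": -0.3, "tz": -0.2, "rx": 0, "ry": 0, "rz": 0, "grip": 1}, {"tx": 0.6, "ty": -0.6, "tz": -0.2, "rx": 0, "ry": 0, "rz": 0, "grip": 1}, {"tx": 0.8, "ty": -1, "tz": -0.2, "rx": 0, "ry": 0, "rz": 0, "grip": 1}, {"tx": 0.8, "ty": -1, "tz": -0.2, "rx": 0, "ry": 0, "rz": 0, "grip": 1}, {"tx": 0.8, "ty": -1, "tz": -0.2, "rx": 0, "ry": 0, "rz": 0, "grip": 1}]}}

```text
clock: 30.65
eef_pos: [0.4597, 0.403, 0.195]
orientation: [-2.103, -2.33, 0.001]
ft_force: [0.2, -0.1, -0.2]
width: 0.999
gripper_force: 0.0
```

```bash
python3 - <<'E'
from h import *
o=[]
for n,(a,b) in {'scene':(150,60),'top':(160,100)}.items():
    p,d,m=cap(n); o.append(cv2.resize(p[a:a+130,b:b+390,::-1],None,fx=2,fy=2,interpolation=cv2.INTER_CUBIC))
    P=pts(d,m)
    for k,(x,y,h,lo,r) in {'camera':(.6255,.296,.038,.026,.06),'slider':(.471,-.289,.02,.012,.08),'eyepiece':(.6205,-.297,.058,.05,.04),'objective':(.465,-.075,.048,.04,.03)}.items():
        M=(np.hypot(P[...,0]-x,P[...,1]-y)<r)&(P[...,2]>lo)&(P[...,2]<h+.012)
        v,u=np.nonzero(M)
        if len(u)>4: xy=plane(np.c_[u,v],m,h); print(n,k,len(u),(xy.mean(0)*1000).round(1),*rect(xy),np.median(P[M][:,2]).round(4))
cv2.imwrite('pics/end.png',np.vstack(o))
E
```

```text
scene camera 457 [629.2 294.4] [628.7 294. ] [52.8 75.2] long axis deg 94.0 0.0385
scene slider 485 [ 472.5 -288.7] [ 480.  -285.4] [138.6  60.9] long axis deg 74.1 0.0213
scene eyepiece 146 [ 621.3 -295.2] [ 621.3 -295. ] [36.  31.2] long axis deg 22.6 0.0594
scene objective 47 [467.2 -73.1] [467.2 -72.6] [18.5 28.4] long axis deg 172.4 0.0484
top camera 336 [623.4 294.4] [623.3 294. ] [46.3 71.3] long axis deg 93.6 0.0374
top slider 373 [ 469.1 -290.5] [ 469.8 -287.5] [134.   55.7] long axis deg 75.0 0.02
top eyepiece 95 [ 618.1 -296.4] [ 618.3 -297.2] [30.2 31.2] long axis deg 177.5 0.0586
top objective 33 [463.9 -73.7] [464.8 -73.2] [16.8 17. ] long axis deg 134.3 0.0482
```

View pics/end.png

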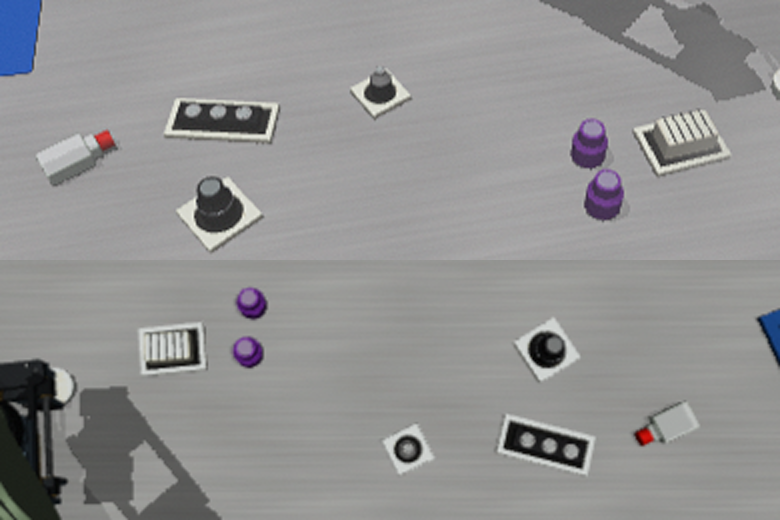

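All four parts sit in their own nests: in the upper view, camera (683,137), slider (220,118), eyepiece (217,202), objective (380,90). Their heights match the recess floor, so I'm handing in.

```bash
python3 -c "
from plant import env
print(env.job_done())"
```

```text
the job is handed in; nothing more can be done
None
```

The camera, phase slider, eyepiece and objective were each set down in their own nests and released, the gripper stayed clear of the flask and dish, and I handed the job in at about 31 s; the hand-in returned no verdict.

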